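# Book in a carton with the hand scanner

## Task

Book in the labelled carton of key blanks: turn the orange dial of the grey scan terminal so that its pointer stands at the green mark, then take the hand scanner from its rest and hold it still for a good second with its window pointing at the middle of the white barcode label, about 10 cm away and not too slanting, without touching or shifting any carton. Afterwards lay the scanner back in its rest the way round it lay, without dropping it, and leave the dial at green.

Things in the scene. Friction and masses are not known exactly. Their poses are not given: they have to be found in the camera images.
- terminal: Fixed grey box with a black top plate, 110 (x) x 120 (y) x 37 mm high, standing on the worktop; origin at the centre of its underside, z up. On its top, round the dial: one green mark and two white marks. Its x axis points to the middle white mark.
- dial (a joint): Angle (rad) of the orange dial on the terminal, about the vertical: grows counter-clockwise seen from above; range -1.4 to 1.4. At 0 the pointer (white line on the bar grip) points along the terminal's +x, to the middle white mark; the green mark is at 0.9, the other white mark at -0.9. It starts between -0.5 and 0.2 and stays where it is left.
- dial_grip (a point): Point on the dial's axis to grip: 67 mm above the worktop, in the dial's bar grip, which is 12 mm wide, 46 mm long and reaches from 45 to 69 mm above the worktop over a round disc of 48 mm diameter whose top is at 46 mm. Its x axis lies along the bar toward the pointer end and turns with the dial.
- green_mark (a point): The green mark on the terminal's top, 14 x 9 mm, 39 mm from the dial's axis.
- rest: Fixed scanner rest: base plate 110 x 64 x 10 mm and two grey saddles (10 mm thick in x, at x = -58 and +34 mm, 80 mm free between them) whose seats are 55 mm above the worktop, with cheeks that leave 36 mm between them up to 70 mm height and flare outward up to about 84 mm. Origin at the underside, z up; the scanner's head belongs beyond the +x saddle.
- rest_seat (a point): Point on the rest, 55 mm above the worktop, where the scanner's origin lies when it is put away (scanner's axes then parallel to the rest's).
- rest_window (a point): Point on the rest where the centre of the scanner's window is when the scanner lies properly in it.
- scanner: White hand scanner, 0.12 kg, 30 mm wide handle (y), 26 mm high, from x = -80 to +45 mm; origin on the handle's underside, x along the handle toward the head, z up. At the front a 40 mm wide head bends 60 degrees downward and ends 33 mm below the handle's underside.
- scanner_grip (a point): Middle of the handle's rubber grip, at x = -12, z = 13 mm of the scanner: midway between the saddles, to be pinched across the 30 mm width (y), from above.
- scanner_window: Black window with orange rim, 29 x 37 mm, at the end of the scanner's head; origin at its centre (x = 80.5, y = 0, z = -23.5 mm of the scanner). Its z axis is the line of sight, pointing out: in the scanner's frame (0.5, 0, -0.866), so with the handle level it looks forward and 60 degrees down.
- label: White barcode label, 50 (x) x 27 (y) mm, lying on the top face of one carton, 31 mm above the worktop; origin at its centre, z up.
- carton_labelled: Blue carton, 131 (x) x 32 (y) x 31 mm, loose, that carries the white label on top, 35 mm from its middle toward its -x end; origin at the centre of its underside.
- carton_plain_1: Blue carton of the same size without the white label; loose.
- carton_plain_2: Blue carton of the same size without the white label; loose.

How it is judged:
On the way, in this order (a step that is already met when the one before it is completed fails the run):
1. the dial's pointer stands at the green mark (0.78 to 1.02 rad) and is let go (value of joint dial between 0.78 and 1.02 rad and contact force between the fingers and terminal below 0.1 N), for 0.2 s.
2. dial at green; for 1 s the gripped scanner is still (under 20 mm/s, 0.15 rad/s), label centre within 13 mm (window x, y) of its line of sight, 50 to 160 mm ahead, within 0.8 rad of square (value of joint dial between 0.78 and 1.02 rad and x of label in the frame of scanner_window between -0.013 and 0.013 m and y of label in the frame of scanner_window between -0.013 and 0.013 m and z of label in the frame of scanner_window between 0.05 and 0.16 m and angle between the z axis of scanner_window and the z axis of label, either way round below 0.8 rad and linear speed of scanner below 0.02 m/s and angular speed of scanner below 0.15 rad/s and contact force between the fingers and scanner above 0.5 N), for 1 s.
At the end, for the whole second after the job is handed in: Dial between 0.78 and 1.02 rad (green is 0.9); scanner at rest in both saddles, level within 0.1 rad, its origin within 20 mm of rest_seat (height within 5 mm), its window within 20 mm of rest_window; no carton moved 10 mm (value of joint dial between 0.78 and 1.02 rad and distance between scanner_window and rest_window below 0.02 m and distance between scanner and rest_seat below 0.02 m and z of scanner in the frame of rest_seat between -0.005 and 0.006 m and angle between scanner's own z axis and vertical below 0.1 rad and linear speed of scanner below 0.02 m/s and distance of each of carton_labelled, carton_plain_1, carton_plain_2 from where it was at the start of the episode below 0.01 m); the robot touches nothing.
It fails at once if the scanner or the robot touches a carton (over 1 N) (contact force between any of scanner, the arm, the fingers and carton_labelled above 1 N or contact force between any of scanner, the arm, the fingers and carton_plain_1 above 1 N or contact force between any of scanner, the arm, the fingers and carton_plain_2 above 1 N).
It fails at once if a carton is shifted by 10 mm (distance of any of carton_labelled, carton_plain_1, carton_plain_2 from where it was at the start of the episode above 0.01 m).
It fails at once if the scanner is dropped (free of the fingers and faster than 0.5 m/s) (linear speed of scanner above 0.5 m/s and contact force between the fingers and scanner below 0.05 N).
It also fails if it takes over 69 s, if anything falls off the work surface, if the arm or the gripper's body presses on something with over 40 N, if the wrist force passes 120 N, or if a joint passes its speed limit or range.

## Robot

A 6-joint arm with a two-finger parallel gripper is mounted at the origin on a cart in front of the work surface, level with it; the furniture and walls round the work are solid. World frame = base frame: x ahead of the robot, y to its left, z up, the work surface at z = 0. Lengths are in m, angles in rad, forces in N, time in s.
With the tool pointing down it reaches from about 0.25 to 0.725 m from the base axis. Payload 9.7 kg.
Tool frame: the origin (TCP) lies at the very end of the fingers, on their centre line; the grasp point (between the pads) lies 19 mm behind it; z points along the fingers, y is the line along which they close (so a half turn about z gives the same grasp; the last joint's range is limited). The gripper opens to 85 mm and grips with 20 to 120 N. Pads are 22 mm wide; open, the fingers measure 114 mm over their backs; the gripper's body (76 mm by 85 mm) begins 54 mm behind the grasp point. The pads swing forward as they close: fully open they stand 13 mm farther back than shut.
Start: joints at [-1.101, 0.087, 0.176, 1.66, 0, 1.571], TCP at [0.249, -0.49, 0.231] pointing down, gripper open.
Joint ranges: [-3.13, 3.13], [-0.85, 1.81], [-1.15, 1.24], [-2.2, 2.28], [-1.44, 1.52], [-3.14, 3.14]. Speed limits (rad/s): [2.22, 2.22, 2.57, 3.14, 3.14, 3.14].

## Interface

Orientations are given as a unit quaternion [w, x, y, z].
In Python, from station import bot, imaging gives the robot as it stands. The module is installed in compiled form; this text tells all that it offers.
- The arm moves only by the shell command python3 -m jog 'ROWS' [FORCE]. ROWS is JSON, a list of rows, each a list of 5 numbers: the shift along the world's x, y, z in mm, then the turn about the world's z in degrees, then the opening, from 0 (shut) to 1 (fully open). A call has 1 to 5 rows; each row shifts and turns the commanded pose from where the row before left it; what a row does not reach is not made up. A row lasts 1/8 s, in which the tool goes at most 62.5 mm and 10.7 degrees, less where a joint would pass 70% of its speed; a pose out of reach is approached as far as the arm can. A call with a gripper value outside its range is refused whole. The fingers move at their own pace and stop on an object; FORCE is the grip in N (left out, the last holds). Time passes only in rows, so rows that do not move let the fingers close. It gives the time, the measured TCP pose, the force, the opening and the grip force at its end, in the units of the state.
- bot.get_state(): the state, without advancing time (a new reading comes with each control period).
- imaging.get_image(name): name is "side" or "top"; returns a dict with "image" (384x512x3 uint8, blue, green, red), "fx", "fy", "cx", "cy" (pixels), "k1" (the pictures are not rectified: a ray, as slopes to the right and down, at radius r is drawn at 1 + k1 r^2 times it, then the intrinsics apply), "camera_from_world" (4x4, takes a point from world to camera coordinates). Camera axes: x right, y down, z forward; pixel columns grow to the right and rows downward; lengths in m; the calibration is good to about 2 mm. A picture is of the moment at which its call begins. There is no depth.
- bot.sign_off(): hands the job in; it is judged then, once.
The state is a dict: "clock": time; "q": joint angles; "dq": joint speeds; "effort": joint torques, N m; "eef_pos": TCP position; "eef_rot": TCP orientation; "ft_force": force on the tool from outside, world axes, zero at the start; "moment": the same for the moment, N m; "gripper_width": opening from 0.0 (shut) to 1.0 (fully open); "grip_force": force on a finger pad.
Only numpy, scipy, OpenCV 4.12 (cv2) and the standard library are available. Lean on these libraries where they do the work, as an engineer would, in place of code of your own. Each camera call takes 0.05 s, during which the arm holds its last target. There are 200 camera calls.

## Working session

There is one attempt and no reset: what is moved stays moved. The work goes in short steps, Python scripts to look and compute and a shell command to move; the robot and the scene stay as the last step left them, time stands still between calls to the robot, and variables do not carry over. Pictures are saved under pics/ and viewed, at most 10 in all, crops included, and the job is handed in when it is done.

```bash
mkdir -p pics; cat > h.py <<'E'
import numpy as np,cv2
from station import bot,imaging
def cal(d):
    K=np.array([[d["fx"],0,d["cx"]],[0,d["fy"],d["cy"]],[0,0,1.]]);return K,np.array([d["k1"],0,0,0,0.]),np.array(d["camera_from_world"])
def px2w(d,uv,z):
    K,D,T=cal(d)
    p=cv2.undistortPointsIter(np.array([uv],float).reshape(-1,1,2),K,D,None,None,(3,100,1e-10)).reshape(-1,2)
    R,t=T[:3,:3],T[:3,3];c=-R.T@t
    r=np.c_[p,np.ones(len(p))]@R
    return c+r*((np.broadcast_to(z,len(p))-c[2])/r[:,2])[:,None]
def w2px(d,P):
    K,D,T=cal(d);return cv2.projectPoints(np.array(P,float).reshape(-1,3),cv2.Rodrigues(T[:3,:3])[0],T[:3,3],K,D)[0].reshape(-1,2)
E
python3 - <<'E'
from h import *
import pickle
for n in("top","side"):
    d=imaging.get_image(n);pickle.dump(d,open(n+".pkl","wb"));cv2.imwrite(f"pics/{n}0.png",cv2.resize(d["image"],(800,600),interpolation=cv2.INTER_CUBIC))
    T=np.array(d["camera_from_world"]);print(n,d["fx"],d["cx"],d["cy"],d["k1"],(-T[:3,:3].T@T[:3,3]).round(3),T[:3,:3].round(2).tolist())
s=bot.get_state();print({k:np.round(v,3).tolist() for k,v in s.items()})
E
```

```text
top 401.6730884514417 248.9708503255114 190.68832243432487 -0.07721684948480044 [ 0.41  -0.066  1.154] [[0.01, -1.0, -0.03], [-0.98, -0.0, -0.17], [0.17, 0.03, -0.98]]
side 436.81583303377585 255.15076381775336 187.3801729272113 -0.11503811538488905 [0.061 0.851 0.704] [[-0.86, -0.51, -0.01], [-0.26, 0.45, -0.85], [0.44, -0.73, -0.52]]
{'clock': 0.1, 'q': [-1.101, 0.087, 0.175, 1.66, 0.0, 1.571], 'dq': [0.0, -0.003, 0.003, -0.002, -0.001, 0.0], 'effort': [-0.0, -52.156, 46.565, 0.016, 0.0, 0.0], 'eef_pos': [0.249, -0.49, 0.231], 'eef_rot': [-0.001, 0.973, 0.233, -0.0], 'ft_force': [0.448, -0.707, 0.122], 'moment': [0.001, -0.06, -0.011], 'grip_force': 0.0, 'gripper_width': 1.0}
```

View pics/top0.png

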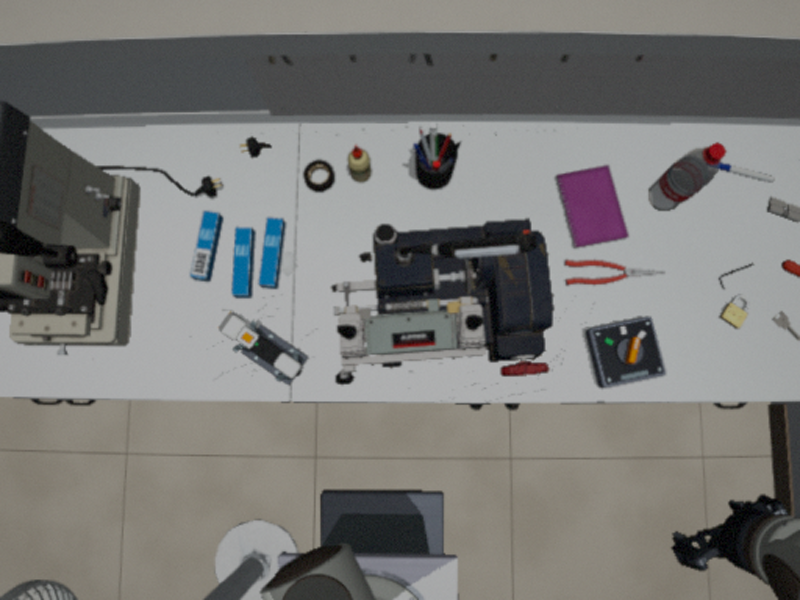

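View pics/side0.png

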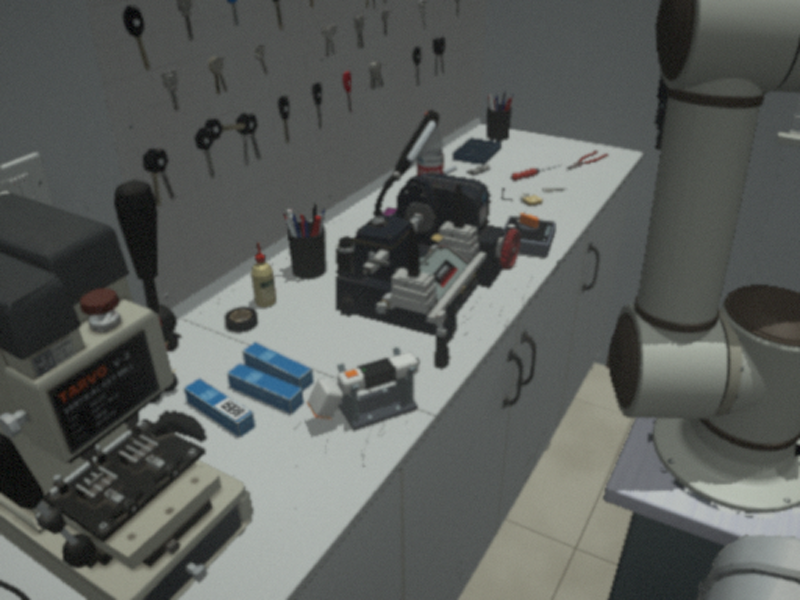

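The top view shows the terminal at about (625,350) with its dial at (633,348). The three cartons are at (205,245), (243,262) and (272,252), with the label at (201,262). The scanner and rest are at (265,347). I'll enlarge these next.

```bash
python3 - <<'E'
from h import *
import pickle
d=pickle.load(open("top.pkl","rb"));I=d["image"]
a=cv2.resize(I[195:255,365:435],None,fx=8,fy=8,interpolation=cv2.INTER_CUBIC)   #560x480
b=cv2.resize(I[130:250,115:200],None,fx=5,fy=5,interpolation=cv2.INTER_CUBIC) #425x600
cv2.imwrite("pics/term.png",a);cv2.imwrite("pics/rest.png",cv2.resize(I[130:250,110:210],None,fx=5,fy=5,interpolation=cv2.INTER_CUBIC))
E
```

```text
(no output)
```

View pics/term.png

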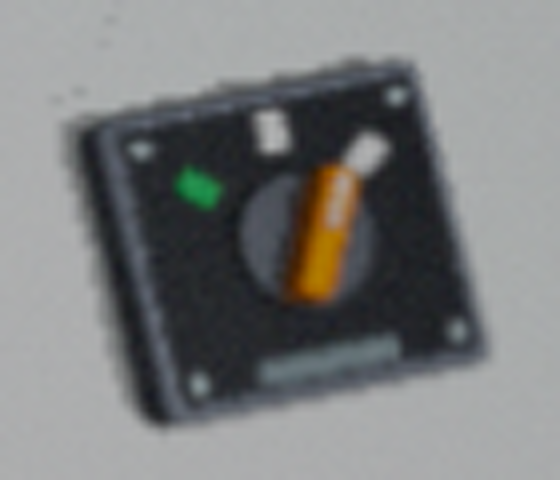

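View pics/rest.png

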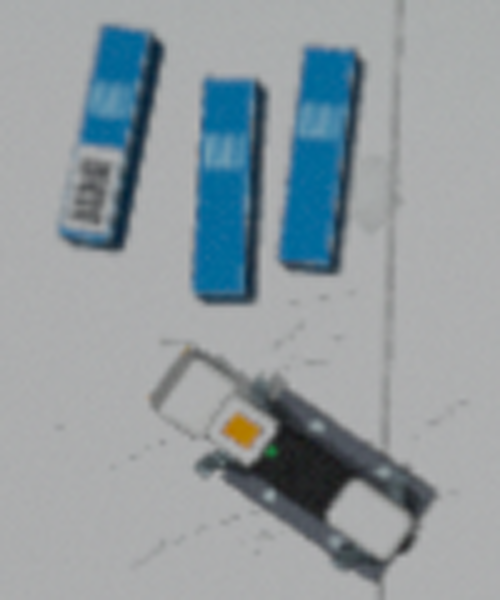

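```bash
python3 - <<'E'
from h import *
import pickle
d=pickle.load(open("top.pkl","rb"))
f=lambda p,o,s,z:px2w(d,(np.array(p,float)+.5)/s-.5+np.array(o),z)
A=lambda v:np.degrees(np.arctan2(v[1],v[0]))
o=(365,195)
sc=f([(142,150),(397,95),(457,330),(200,383)],o,8,.037);c=sc.mean(0);print("term c",c,np.linalg.norm(np.diff(sc,axis=0),axis=1),[A(sc[0]-sc[3]),A(sc[1]-sc[2]),A(sc[0]-sc[1])-90])
m=f([(199,188),(271,131),(366,150)],o,8,.037)
b=f([(341,168),(312,300)],o,8,.069);print("marks",m,"bar",b,b.mean(0),A(b[0]-b[1]))
dc=b.mean(0)
print("ang marks from bar centre",[A(x-dc) for x in m],[np.linalg.norm((x-dc)[:2]) for x in m])
o=(110,130)
l=f([(80,143),(120,150),(103,239),(60,230)],o,5,.031);print("label",l.mean(0),np.linalg.norm(np.diff(l,axis=0),axis=1),A(l[0]-l[3]),A(l[1]-l[2]))
h=f([(372,520),(243,430),(402,540),(305,470)],o,5,.081);print("handle",h,A(h[1]-h[0]),A(h[1]-h[2]))
# cartons: corners of tops near robot
print("cartons",f([(60,235),(118,247),(195,292),(255,298),(280,262),(338,268),(206,78),(258,80),(105,25),(155,35)],o,5,.031))
E
```

```text
term c [ 0.51348962 -0.46393095  0.037     ] [0.09373113 0.08408408 0.09323272] [np.float64(11.478283030812467), np.float64(11.140407144188869), np.float64(11.987978479318784)]
marks [[ 0.53131204 -0.4293667   0.037     ]
 [ 0.55137556 -0.45592914  0.037     ]
 [ 0.54466842 -0.48932722  0.037     ]] bar [[ 0.53464765 -0.46820946  0.069     ]
 [ 0.48981441 -0.45569905  0.069     ]] [ 0.51223103 -0.46195425  0.069     ] -15.591406854605536
ang marks from bar centre [np.float64(59.64972071269708), np.float64(8.7502749031537), np.float64(-40.16004559937081)] [np.float64(0.03776286108735996), np.float64(0.03960550775345837), np.float64(0.04244365254632409)]
label [0.67684131 0.3180481  0.031     ] [0.02460532 0.0536295  0.02646414] -9.341671708296309 -7.3768413651353235
handle [[0.48316639 0.13627602 0.081     ]
 [0.53133813 0.20852747 0.081     ]
 [0.47259263 0.11973441 0.081     ]
 [0.50982573 0.1736468  0.081     ]] 56.3076779187946 56.511372937557795
cartons [[0.65021841 0.3346787  0.031     ]
 [0.64308439 0.29978351 0.031     ]
 [0.61663395 0.25300301 0.031     ]
 [0.61318282 0.21781014 0.031     ]
 [0.63426612 0.20418851 0.031     ]
 [0.63077488 0.17031444 0.031     ]
 [0.74442715 0.25322188 0.031     ]
 [0.74304074 0.22218139 0.031     ]
 [0.7774352  0.31592208 0.031     ]
 [0.77100651 0.28531683 0.031     ]]
```

```bash
python3 -m jog '[[53,5,-10,-9,0.6],[53,5,-10,-9,0.6],[53,5,-20,-9,0.6],[53,5,-25,-9,0.6],[53,6,-25,-6.5,0.6]]' 40; python3 -m jog '[[0,0,0,0,0.6],[0,0,0,0,0.6]]'; python3 -c "
from h import *
s=bot.get_state();R=__import__('scipy.spatial.transform',fromlist=['x']).Rotation.from_quat(np.roll(s['eef_rot'],-1)).as_matrix();print(R.round(3),s['q'])"
```

```text
clock: 0.72
eef_pos: [0.5156, -0.464, 0.14]
eef_rot: [-0.0, 0.99, -0.138, -0.0]
ft_force: [0.5, -0.7, 0.3]
gripper_width: 0.607
grip_force: 0.0
clock: 0.98
eef_pos: [0.5137, -0.4643, 0.1409]
eef_rot: [-0.0, 0.991, -0.135, -0.001]
ft_force: [-0.6, -0.8, -0.1]
gripper_width: 0.598
grip_force: 0.0
[[ 0.964 -0.267 -0.001]
 [-0.267 -0.964  0.001]
 [-0.001 -0.    -1.   ]] [-7.34800902e-01  4.25877070e-01  4.09624412e-01  1.55562658e+00
 -2.34867634e-04  2.67748876e+00]
```

```bash
python3 -m jog '[[0,0,-40,0,0.6],[0,0,-30,0,0.6],[0,0,-21,0,0.6],[0,0,0,0,0.2],[0,0,0,0,0]]' 40; python3 -m jog '[[0,0,0,0,0],[0,0,0,0,0],[0,0,0,0,0]]'
```

```text
clock: 1.6
eef_pos: [0.5139, -0.4653, 0.0525]
eef_rot: [0.001, 0.991, -0.136, 0.001]
ft_force: [0.0, 0.7, 0.4]
gripper_width: 0.179
grip_force: 0.0
clock: 1.98
eef_pos: [0.5138, -0.4661, 0.0528]
eef_rot: [0.002, 0.991, -0.136, 0.001]
ft_force: [-4.5, -4.2, 2.7]
gripper_width: 0.13
grip_force: 42.7
```

```bash
python3 -m jog '[[0,0,0,9.5,0],[0,0,0,9.5,0],[0,0,0,9.5,0],[0,0,0,9.5,0],[0,0,0,9.5,0]]'; python3 -m jog '[[0,0,0,9.5,0],[0,0,0,9.5,0],[0,0,0,9.5,0],[0,0,0,2.7,0],[0,0,0,0,0]]'
```

```text
clock: 2.6
eef_pos: [0.5134, -0.4638, 0.0527]
eef_rot: [-0.0, 0.961, 0.278, 0.0]
ft_force: [-7.0, 7.8, 8.6]
gripper_width: 0.127
grip_force: 43.4
clock: 3.22
eef_pos: [0.5122, -0.4628, 0.0527]
eef_rot: [-0.002, 0.852, 0.524, -0.0]
ft_force: [-12.0, 12.6, 12.6]
gripper_width: 0.125
grip_force: 44.0
```

```bash
python3 -m jog '[[0,0,0,0,0],[0,0,0,0,0],[0,0,0,0,0.3],[0,0,0,0,0.5],[0,0,0,0,0.6]]'; python3 -m jog '[[0,0,30,0,0.6],[0,0,50,0,0.6],[0,0,50,0,1],[-40,30,40,0,1],[-40,50,30,0,1]]'
```

```text
clock: 3.85
eef_pos: [0.5142, -0.4647, 0.0507]
eef_rot: [0.0, 0.852, 0.523, 0.0]
ft_force: [-0.6, -0.8, 1.3]
gripper_width: 0.601
grip_force: 0.0
clock: 4.47
eef_pos: [0.4391, -0.3911, 0.2471]
eef_rot: [0.001, 0.852, 0.523, 0.0]
ft_force: [-0.4, -1.1, 0.4]
gripper_width: 0.998
grip_force: 0.0
```

```bash
python3 -m jog '[[0,60,15,0,1],[0,60,15,0,1],[0,60,15,0,1],[0,60,0,0,1],[0,60,0,0,1]]'; python3 - <<'E'
from h import *
import pickle
g=np.array([.5102,.1764]);a=np.radians(56.4)
R=np.array([[np.cos(a),-np.sin(a)],[np.sin(a),np.cos(a)]])
def S(x,y,z): return np.r_[g+R@np.array([x+.012,y]),.055+z]
out=[]
for n,o,w,s in(("top",(120,190),(80,60),5),("side",(185,215),(90,70),4.4)):
    d=pickle.load(open(n+".pkl","rb"));I=d["image"];I=cv2.resize(I[o[1]:o[1]+w[1],o[0]:o[0]+w[0]],None,fx=s,fy=s,interpolation=cv2.INTER_CUBIC)
    def poly(P,c):
        q=(w2px(d,P)-o+.5)*s-.5;cv2.polylines(I,[(q*16).astype(int).reshape(-1,1,2)],True,c,1,cv2.LINE_AA,4)
    poly([S(-.08,-.015,.026),S(-.08,.015,.026),S(.045,.015,.026),S(.045,-.015,.026)],(0,0,255))
    poly([S(-.055,-.032,-.045),S(-.055,.032,-.045),S(.055,.032,-.045),S(.055,-.032,-.045)],(0,255,255))
    u=np.array([.866,0,.5]);c=np.array([.0805,0,-.0235])
    poly([S(*(c+i*.0145*u+np.array([0,j*.0185,0]))) for i,j in((1,1),(1,-1),(-1,-1),(-1,1))],(0,255,0))
    out.append(cv2.resize(I,(400,310)))
cv2.imwrite("pics/ov.png",cv2.resize(np.vstack(out),None,fx=.96,fy=.96) if 0 else np.hstack(out))
E
```

```text
clock: 5.1
eef_pos: [0.4394, -0.0892, 0.2914]
eef_rot: [0.0, 0.852, 0.523, 0.001]
ft_force: [0.5, -0.5, 0.4]
gripper_width: 1.001
grip_force: 0.0
```

View pics/ov.png

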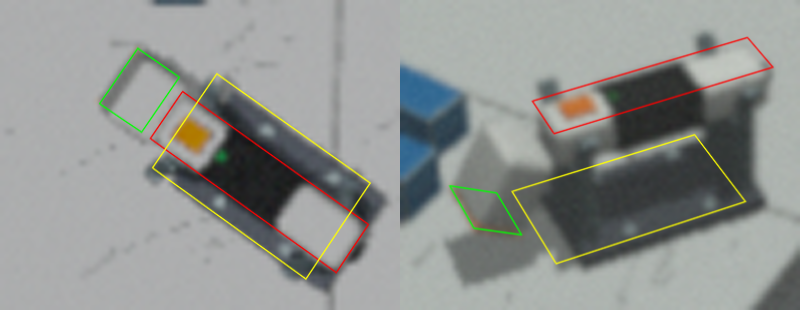

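Overlay check: the red handle outline and green window match the white handle and head in both views to about 2 mm. Grip point is (0.510, 0.176) and the yaw is 56.4°.

```bash
python3 -m jog '[[14,53,0,-3,0.75],[14,53,-20,-3.6,0.75],[14,53,-40,0,0.75],[14,53,-50,0,0.75],[15,54,-50,0,0.75]]'; python3 -m jog '[[0,0,0,0,0.75],[0,0,0,0,0.75]]'; python3 - <<'E'
from h import *
s=bot.get_state();q=s['eef_rot'];print(s['eef_pos'],2*np.degrees(np.arctan2(q[2],q[1])))
E
```

```text
clock: 5.72
eef_pos: [0.5051, 0.1552, 0.1494]
eef_rot: [0.0, 0.881, 0.474, 0.001]
ft_force: [1.2, -0.5, 1.4]
gripper_width: 0.748
grip_force: 0.0
clock: 5.98
eef_pos: [0.5048, 0.1533, 0.151]
eef_rot: [0.0, 0.881, 0.474, 0.0]
ft_force: [0.7, -0.3, 0.6]
gripper_width: 0.75
grip_force: 0.0
[0.50484789 0.1533472  0.15098642] 56.5493693737027
```

```bash
python3 -m jog '[[5,23,0,0,0.75],[0,0,-30,0,0.75],[0,0,-30,0,0.75],[0,0,-25,0,0.75],[0,0,-15,0,0.75]]'; python3 -m jog '[[0,0,0,0,0.75],[0,0,0,0,0.75]]'; python3 - <<'E'
from h import *
out=[]
for n,o,w in(("top",(110,180),(100,75)),("side",(185,200),(100,75))):
    I=imaging.get_image(n)["image"];out.append(cv2.resize(I[o[1]:o[1]+w[1],o[0]:o[0]+w[0]],(400,300),interpolation=cv2.INTER_CUBIC))
cv2.imwrite("pics/grip.png",np.hstack(out))
E
```

```text
clock: 6.6
eef_pos: [0.5103, 0.1755, 0.0508]
eef_rot: [0.0, 0.881, 0.473, 0.001]
ft_force: [-0.5, -0.1, -0.4]
gripper_width: 0.75
grip_force: 0.0
clock: 6.85
eef_pos: [0.5106, 0.1764, 0.0518]
eef_rot: [0.0, 0.881, 0.473, 0.001]
ft_force: [0.1, 0.2, -0.2]
gripper_width: 0.75
grip_force: 0.0
```

View pics/grip.png

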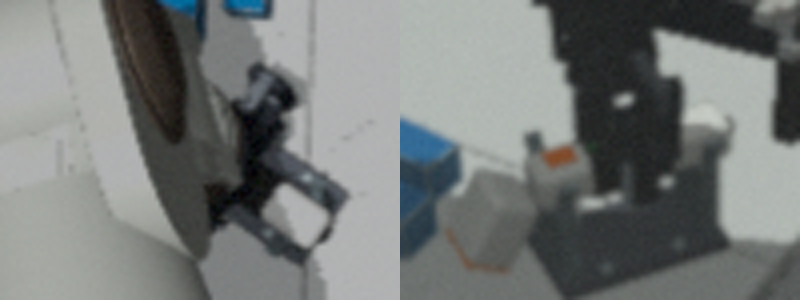

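The gripper straddles the rubber grip between the two saddles (side crop about (620,170)). I'll close and lift.

```bash
python3 -m jog '[[0,0,-3,0,0.5],[0,0,0,0,0.3],[0,0,0,0,0.2],[0,0,0,0,0.2],[0,0,0,0,0.2]]' 60; python3 -m jog '[[0,0,5,0,0.2],[0,0,15,0,0.2],[0,0,25,0,0.2],[0,0,30,0,0.2],[0,0,25,0,0.2]]'
```

```text
clock: 7.58
eef_pos: [0.5098, 0.1765, 0.0474]
eef_rot: [-0.0, 0.881, 0.473, 0.0]
ft_force: [-0.1, -0.8, 1.2]
gripper_width: 0.347
grip_force: 59.5
clock: 8.2
eef_pos: [0.5099, 0.1765, 0.1495]
eef_rot: [0.0, 0.881, 0.473, 0.001]
ft_force: [0.2, 0.2, -1.1]
gripper_width: 0.345
grip_force: 59.3
```

```bash
python3 -m jog '[[22,6,0,0,0.2],[22,6,0,0,0.2],[22,6,-5,0,0.2],[22,5,-10,0,0.2],[0,0,0,0,0.2]]'; python3 -m jog '[[0,0,0,0,0.2],[0,0,0,0,0.2]]'; python3 - <<'E'
from h import *
import pickle
d=pickle.load(open("side.pkl","rb"));print("label in side x1.5625",(w2px(d,[.6768,.318,.031])+.5)*1.5625)
s=bot.get_state();p=s['eef_pos'];q=s['eef_rot'];a=2*np.arctan2(q[2],q[1]);print(p,np.degrees(a))
u=np.array([np.cos(a),np.sin(a)]);W=np.r_[p[:2]+u*.0925,p[2]+.0076-.0235];print("win",W)
t=(W[2]-.031)/.866;hit=W[:2]+u*t*.5;print("dist",t,"hit",hit,"needed shift mm",(np.array([.6768,.318])-hit)*1000)
d=imaging.get_image("side");I=d["image"]
for P,c in((W,(0,255,0)),(np.r_[hit,.031],(0,0,255))):
    cv2.drawMarker(I,tuple(w2px(d,P)[0].round().astype(int)),c,cv2.MARKER_CROSS,6)
cv2.imwrite("pics/scan.png",cv2.resize(I[160:300,90:290],(800,560),interpolation=cv2.INTER_CUBIC))
E
```

```text
clock: 8.82
eef_pos: [0.5982, 0.1995, 0.1317]
eef_rot: [-0.0, 0.881, 0.473, -0.001]
ft_force: [-1.0, -0.3, -1.6]
gripper_width: 0.339
grip_force: 59.4
clock: 9.07
eef_pos: [0.5974, 0.1994, 0.1332]
eef_rot: [0.0, 0.881, 0.473, 0.0]
ft_force: [0.0, -0.3, -1.0]
gripper_width: 0.346
grip_force: 59.4
label in side x1.5625 [[231.59093357 409.11000898]]
[0.59743606 0.19941329 0.13322332] 56.52061097822255
win [0.64846248 0.27656609 0.11732332]
dist 0.09968050732520281 hit [0.6759562  0.31813706] needed shift mm [ 0.84379773 -0.13706093]
```

View pics/scan.png

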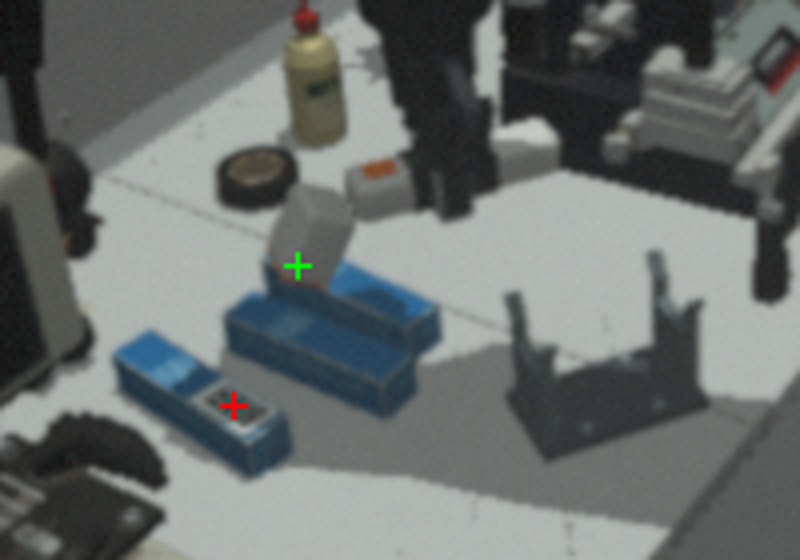

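The red predicted hit point lies on the label's middle at (234,406), and the window's predicted position matches the head. I'll hold still here.

```bash
for i in 1 2 3; do python3 -m jog '[[0,0,0,0,0.2],[0,0,0,0,0.2],[0,0,0,0,0.2],[0,0,0,0,0.2],[0,0,0,0,0.2]]' | head -2; done
python3 -m jog '[[0,0,8,0,0.2],[-22,-6,8,0,0.2],[-22,-6,0,0,0.2],[-22,-6,0,0,0.2],[-21,-5,0,0,0.2]]'; python3 -m jog '[[0,0,0,0,0.2],[0,0,0,0,0.2],[0,0,0,0,0.2]]'
```

```text
clock: 9.75
eef_pos: [0.5977, 0.1995, 0.1322]
clock: 10.38
eef_pos: [0.5978, 0.1995, 0.1323]
clock: 11.0
eef_pos: [0.5977, 0.1995, 0.1323]
clock: 11.62
eef_pos: [0.5102, 0.1763, 0.149]
eef_rot: [0.0, 0.881, 0.473, 0.0]
ft_force: [-0.4, -0.6, -1.4]
gripper_width: 0.345
grip_force: 59.5
clock: 12.0
eef_pos: [0.5114, 0.1766, 0.1483]
eef_rot: [0.0, 0.881, 0.473, 0.0]
ft_force: [-0.3, -0.0, -2.1]
gripper_width: 0.345
grip_force: 59.5
```

```bash
python3 -m jog '[[-1,0,-30,0,0.2],[0,0,-25,0,0.2],[0,0,-20,0,0.2],[0,0,-12,0,0.2],[0,0,-8,0,0.2]]'; python3 -m jog '[[0,0,-3,0,0.2],[0,0,-2,0,0.2],[0,0,0,0,0.2],[0,0,0,0,0.2]]'
```

```text
clock: 12.62
eef_pos: [0.5099, 0.1765, 0.0528]
eef_rot: [-0.0, 0.881, 0.473, -0.0]
ft_force: [0.5, -0.3, -0.3]
gripper_width: 0.343
grip_force: 59.6
clock: 13.12
eef_pos: [0.51, 0.1765, 0.0487]
eef_rot: [0.0, 0.881, 0.473, 0.0]
ft_force: [0.4, 0.2, -0.9]
gripper_width: 0.345
grip_force: 59.6
```

```bash
python3 -m jog '[[0,0,-1,0,0.2],[0,0,0,0,0.2],[0,0,0,0,0.35],[0,0,0,0,0.4],[0,0,0,0,0.5]]'; python3 -m jog '[[0,0,0,0,0.75],[0,0,0,0,0.75],[0,0,0,0,0.75]]';python3 -m jog '[[0,0,20,0,0.75],[0,0,40,0,0.75],[0,0,50,0,0.75],[-10,-50,50,0,0.75],[-20,-60,30,0,0.75]]'; python3 -m jog '[[-20,-60,0,0,0.75],[-20,-60,0,0,0.75],[-20,-60,0,0,0.75],[0,0,0,0,0.75]]'
python3 - <<'E'
from h import *
out=[]
for n,o,w in(("top",(110,180),(100,75)),("side",(185,200),(100,75)),("top",(365,195),(80,60))):
    I=imaging.get_image(n)["image"];out.append(cv2.resize(I[o[1]:o[1]+w[1],o[0]:o[0]+w[0]],(400,300),interpolation=cv2.INTER_CUBIC))
I=imaging.get_image("top")["image"];out.append(cv2.resize(I,(400,300)))
cv2.imwrite("pics/end.png",np.vstack([np.hstack(out[:2]),np.hstack(out[2:])]))
E
```

```text
clock: 13.75
eef_pos: [0.5098, 0.1765, 0.0474]
eef_rot: [0.0, 0.881, 0.473, 0.0]
ft_force: [-0.1, 0.3, -0.2]
gripper_width: 0.501
grip_force: 0.0
clock: 14.12
eef_pos: [0.5098, 0.1764, 0.0473]
eef_rot: [0.0, 0.881, 0.473, 0.0]
ft_force: [0.5, -0.1, -0.6]
gripper_width: 0.752
grip_force: 0.0
clock: 14.75
eef_pos: [0.4834, 0.0787, 0.2299]
eef_rot: [0.0, 0.88, 0.474, 0.001]
ft_force: [1.1, -1.0, -0.4]
gripper_width: 0.752
grip_force: 0.0
clock: 15.25
eef_pos: [0.4226, -0.1021, 0.2282]
eef_rot: [0.0, 0.882, 0.471, 0.0]
ft_force: [-0.3, 1.5, 0.7]
gripper_width: 0.751
grip_force: 0.0
```

View pics/end.png

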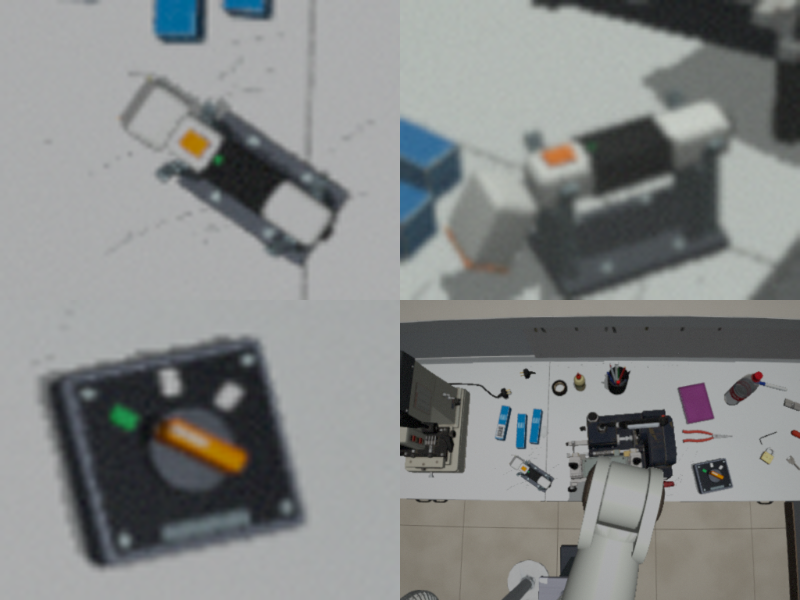

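The scanner is back in both saddles and the cartons are unmoved. The dial looks close to green, so I'll measure it: pointer end (165,430), rear end (240,463).

```bash
python3 - <<'E'
from h import *
d=imaging.get_image("top");o=(365,195)
I=d["image"][195:255,365:445];hsv=cv2.cvtColor(I,cv2.COLOR_BGR2HSV)
m=cv2.inRange(hsv,(5,120,60),(25,255,255));v,u=np.nonzero(m)
P=px2w(d,np.c_[u+365,v+195],.069)[:,:2];w,V=np.linalg.eigh(np.cov(P.T));print(len(P),P.mean(0),np.degrees(np.arctan2(V[1,1],V[0,1])))
b=px2w(d,(np.array([(158,432),(242,463),(165,430),(240,465)])+.5)/5-.5+np.array(o),.069)
for i in(0,2):print(b[i],b[i+1],np.degrees(np.arctan2(*(b[i]-b[i+1])[1::-1])))
cv2.imwrite("pics/dial.png",cv2.resize(I,(800,600),interpolation=cv2.INTER_CUBIC))
E
```

```text
88 [ 0.51106187 -0.46260934] 68.02012954781075
[ 0.36000014 -0.4293224   0.069     ] [ 0.34352534 -0.47376929  0.069     ] 69.66214237053369
[ 0.36102449 -0.43312963  0.069     ] [ 0.34249101 -0.47264041  0.069     ] 64.8699445922696
```

View pics/dial.png

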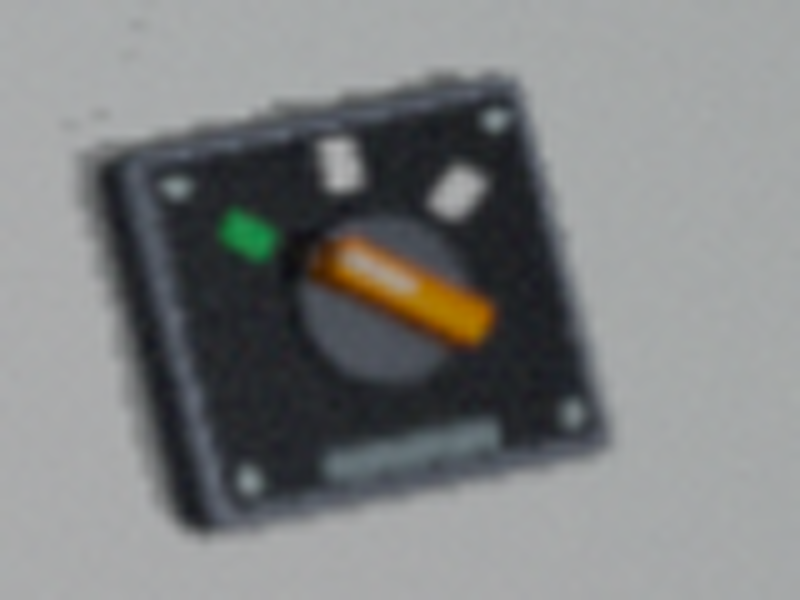

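```bash
python3 - <<'E'
from h import *
d=imaging.get_image("top")
f=lambda p,z:px2w(d,(np.array(p,float)+.5)/10-.5+np.array((365,195)),z)[:,:2]
A=lambda v:np.degrees(np.arctan2(v[1],v[0]))
L=f([(346,256),(414,287)],.069);print("white line",A(L[0]-L[1]))
E=f([(350,238),(496,306)],.069);print("upper edge",A(E[0]-E[1]))
E=f([(332,272),(468,346)],.069);print("lower edge top",A(E[0]-E[1]))
I=cv2.resize(d["image"][195:255,365:445],(800,600),interpolation=cv2.INTER_CUBIC)
c=cv2.inRange(I,(0,100,170),(255,255,255));c[:225]=0;c[350:]=0;c[:,:300]=0;c[:,510:]=0
k=max(cv2.findContours(c,0,1)[0],key=cv2.contourArea);r=cv2.boxPoints(cv2.minAreaRect(k));print(r.tolist())
b=f(r,.069);print([(round(A(b[i]-b[i-1]),1),np.linalg.norm(b[i]-b[i-1]).round(4)) for i in range(4)],b.mean(0))
g=f([(249,236),(342,165),(457,192)],.037);t=f([(177,187),(495,120),(572,412),(249,482)],.037)
print("axis",t.mean(0),[A(x-np.array([.514,-.464])) for x in g],A(t[0]-t[3]),A(t[1]-t[2]),A(t[0]-t[1])-90,A(t[3]-t[2])-90)
E
```

```text
white line 65.13411083828655
upper edge 64.65132176145552
lower edge top 60.96208102933046
[[373.8846435546875, 282.70709228515625], [384.10699462890625, 262.92193603515625], [481.84869384765625, 313.42181396484375], [471.6263427734375, 333.20697021484375]]
[(np.float64(62.2), np.float64(0.0295)), (np.float64(-30.0), np.float64(0.0062)), (np.float64(-117.8), np.float64(0.0295)), (np.float64(149.7), np.float64(0.0062))] [ 0.51067494 -0.46723234]
axis [ 0.51328186 -0.46374362] [np.float64(63.75207029608175), np.float64(10.996178928554581), np.float64(-40.42776665165923)] 11.211470245134718 11.609482350591211 11.721919907802402 11.748650457329347
```

The dial measures about 63 ± 2° against green at 63°, so it is well inside the band. I'll hand in.

```bash
python3 -c "
from station import bot
print(bot.sign_off())"
```

```text
the job is handed in; nothing more can be done
None
```

The job is handed in, but sign-off returned no verdict: the dial is at green (within about 2°), the scanner was held about 10 cm from the label for about 2 s and is back in its rest, and the cartons look unmoved.

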